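# Clamp an oak offcut in the pump-action bench vice

### The job

Clamp the oak offcut in the pump-action bench vice with your fingertips alone, picking nothing up: push the offcut along the bed until its far end is right up against the end stop, and swing the red-knobbed lever across toward the jaws until it is fully locked. Then press the black plunger right down and let it come right up again, over and over, until the red pin on the moving jaw stays fully out with the plunger up. Let only the pump move the jaw, never your hand, and leave the other things on the bench where they are.

Things in the scene. Friction and masses are not known exactly. Their poses are not given: they have to be found in the camera images.
- vice: Dark teal cast bench vice, fixed; origin on its underside; x = the way the work is pushed in, y left, z up. Bed (top of the 12 mm base plate): z = 12 mm, from x = -100 mm. Fixed jaw: face y = -72.5 mm, x -19 to 69, top z = 46 mm. End stop: face x = 75 mm, top z = 42 mm. Pump housing: x -17 to 67, y 55 to 157, top z = 57 mm
- stop_face (a point): point on the face of the end stop, 15 mm above the bed, at (75, -50, 27) mm in the vice's frame; same axes as the vice
- offcut: loose oak offcut 45 x 150 x 30 mm, 0.1 to 0.2 kg, lying lengthwise on the bed between the open jaws; origin at the centre of its underside, own y along its length (toward the vice's -x, the near end), z up. Starts 30 to 55 mm short of the stop; against the stop its centre is at x = 0 in the vice's frame, its near end at x = -75 mm, well out of the jaws
- jaw: moving jaw, dark teal block 92 mm long (along vice x), 24 mm thick, top 46 mm above the bench; closes toward the vice's -y. Origin 30 mm above the bench, 10 mm ahead of its clamping face (on the fixed jaw's side), at vice x = 25 mm. Sprung: once it bears on the work, the bar behind it drives on and the pin rises. Not to be pushed by hand
- lever_knob (a point): centre of the upright red knob (18 mm diameter, from 64.5 mm to 95 mm above the bench) at the end of the lock lever; 60 mm from the lever's upright hinge, which is at (-3, 105) mm in the vice's frame
- lever (a joint): lock lever, rad: 0 to 0.2 at the start = released (knob to the left of the hinge, as seen from the robot), pumping then does nothing; 1.4, its end = locked (knob to the right, toward the jaws). Turns counter-clockwise from above; seen from the hinge the knob lies at (2.44 + value) rad from the vice's x axis. Stays where it is left; about 1 N at the knob moves it
- plunger_top (a point): centre of the top of the black plunger knob (45 mm diameter), 125.5 mm above the bench when up, at (25, 105) mm in the vice's frame
- plunger (a joint): how far the plunger is pressed, m: 0 up, 0.022 at the bottom. Spring 3 to 7 N, 10 N more while the jaw closes. With the lever locked each full, steady press (0.1 m/s or slower) and full return moves the jaw about 6 mm; shorter strokes gain less. 4 to 8 full presses bring the pin out; then the pump goes hard, and one more press does no harm
- pin_tip (a point): top of the red indicator pin (10 mm diameter) in a brass collar on top of the moving jaw; 48.5 mm above the bench when in, 58 to 59 mm when fully out
- pin (a joint): how far the pin stands out, m: 0 in, about 0.010 fully out. It rises only while the jaw presses on the work: some 2 mm (at most 6) out one press before the last. It stands 2 mm farther out while the plunger is down and settles as it comes up
- sanding_block: loose cork-and-wood sanding block 63 x 116 x 29 mm to the right of the vice, a bystander; origin at the centre of its underside
- jar_brass: loose glass jar of brass screws, 58 mm across, 72 mm tall, left of the vice, a bystander; origin at the centre of its underside
- tape_measure: loose yellow-and-black tape measure 39 x 86 x 60 mm left of the vice, a bystander; origin at the centre of its underside

How it is judged:
By the outcome, as a careful person would: the job done as asked, in the order asked, and still so for the second after the job is handed in, with the robot touching nothing.
It also fails if it takes over 72 s, if anything falls off the work surface, if the arm or the gripper's body presses on something with over 40 N, if the wrist force passes 120 N, or if a joint passes its speed limit or range.

### The arm

A 6-joint arm with a two-finger parallel gripper is mounted at the origin on a cart in front of the work surface, level with it; the furniture and walls round the work are solid. World frame = base frame: x ahead of the robot, y to its left, z up, the work surface at z = 0. Lengths are in m, angles in rad, forces in N, time in s.
With the tool pointing down it reaches from about 0.4 to 0.925 m from the base axis. Payload 3.4 kg.
Tool frame: the origin (TCP) lies midway between the tips of the shut fingers; the grasp point (between the pads) lies ctrl.grip_depth behind it (ctrl.grip_depth is the distance from the TCP to the grasp point, in m); z points along the fingers, x is the direction in which the jaws open and shut, and the axes are right-handed (so a half turn about z gives the same grasp; the last joint's range is limited). The gripper opens to 85 mm and grips with 20 to 120 N. Pads are 22 mm wide; open, the fingers measure 114 mm over their backs; the gripper's body (76 mm by 85 mm) begins 54 mm behind the grasp point. The pads swing forward as they close: fully open they stand 13 mm farther back than shut.
Start: joints at [-1.208, 0.307, 1.506, -0, 1.328, -0.073], TCP at [0.243, -0.521, 0.231] pointing down, gripper open.
Joint ranges: [-3.12, 3.12], [-1.05, 2.28], [0.14, 2.33], [-1.42, 4.57], [0.1, 2.73], [-2.68, 2.68]. Speed limits (rad/s): [2.57, 2.57, 3.14, 3.14, 3.14, 3.14].

### API

Orientations are given as a rotation vector (axis times angle).
In Python, from bench import ctrl gives the robot as it stands.
- The arm moves only by the tool play_rows, never from a script. Its argument "commands" is text: rows parted by semicolons, each of 6 numbers parted by spaces: the shift along the world's x, y, z in m, then the turn, a rotation vector about the world's x, y, z in rad. In form: dx dy dz rx ry rz; .... A call has 1 to 20 rows; each row shifts and turns the commanded pose from where the row before left it; what a row does not reach is not made up. A row lasts 1/10 s, in which the tool goes at most 50 mm and 8.59 degrees, less where a joint would pass 70% of its speed; a pose out of reach is approached as far as the arm can. A call with a gripper value outside its range is refused whole. "gripper" is the finger opening in m, from 0 to 0.0854, set as the call begins (left out, the last holds). The fingers move at their own pace and stop on an object; the grip force is fixed at half the most. Time passes only in rows, so rows that do not move let the fingers close. It gives the time, the measured TCP pose, the force and the opening at its end, in the units of the state.
- ctrl.sense(): the state, without advancing time (a new reading comes with each control period).
- ctrl.capture(name): name is "scene" or "top" or "wrist"; returns a dict with "image" (384x512x3 uint8, red, green, blue), "fx", "fy", "cx", "cy" (pixels), "D" ([k1, k2, p1, p2, k3] as OpenCV has them; the pictures are not rectified), "origin" and "rotation" of the camera in the world. Camera axes: x right, y down, z forward; pixel columns grow to the right and rows downward; lengths in m; the calibration is good to about 2 mm. A picture is of the moment at which its call begins. There is no depth.
- ctrl.close_job(): hands the job in, once; it reports no verdict.
The state is a dict: "t": time; "qpos": joint angles; "qd": joint speeds; "effort": joint torques, N m; "ee_pos": TCP position; "tool_rot": TCP orientation; "contact_force": force on the tool from outside, world axes, zero at the start; "torque": the same for the moment, N m; "opening": opening from 0.0 (shut) to 1.0 (fully open).
Only numpy, scipy, OpenCV 4.12 (cv2) and the standard library are available. Lean on these libraries where they do the work, as an engineer would, in place of code of your own. Each camera call takes 0.05 s, during which the arm holds its last target. There are 200 camera calls.

## Working session

There is one attempt and no reset: what is moved stays moved. The work goes in short steps, Python scripts to look and compute and a tool call to move; the robot and the scene stay as the last step left them, time stands still between calls to the robot, and variables do not carry over. Pictures are saved under pics/ and viewed, about 8 in all and at most 12, crops included, and the job is handed in when it is done.

Besides the shell and the picture viewer there is one more tool, called after "Request:" as name(argument=value, ...) on one line, values as JSON. play_rows: Moves the arm, as the interface text tells. Its arguments: {"type":"object","properties":{"commands":{"type":"string"},"gripper":{"type":"number"}},"required":["commands"]}

```bash
mkdir -p pics; cat > h.py <<'E'
import numpy as np, cv2
from bench import ctrl
def save(c,n,crop=None,s=1):
    im=c["image"][...,::-1]
    if crop: a,b,d,e=crop; im=im[b:e,a:d]
    cv2.imwrite("pics/"+n,cv2.resize(im,None,fx=s,fy=s,interpolation=cv2.INTER_CUBIC))
def K(c): return np.array([[c["fx"],0,c["cx"]],[0,c["fy"],c["cy"]],[0,0,1.]])
def ray(c,uv):
    p=cv2.undistortPoints(np.array([[uv]],float),K(c),np.array(c["D"],float))[0,0]
    return np.array(c["origin"],float),np.array(c["rotation"],float).reshape(3,3)@np.r_[p,1]
def onz(c,uv,z):
    o,d=ray(c,uv); return o+d*(z-o[2])/d[2]
def proj(c,P):
    R=np.array(c["rotation"],float).reshape(3,3)
    q=(np.atleast_2d(P)-np.array(c["origin"]))@R
    return cv2.projectPoints(q.reshape(-1,1,3),np.zeros(3),np.zeros(3),K(c),np.array(c["D"],float))[0][:,0]
def red(c,lo=30):
    h=cv2.cvtColor(c["image"],cv2.COLOR_RGB2HSV)
    m=(((h[...,0]<7)|(h[...,0]>172))&(h[...,1]>150)&(h[...,2]>80)).astype(np.uint8)
    n,l,s,ce=cv2.connectedComponentsWithStats(m)
    return [(s[i].tolist(),ce[i].round(1).tolist()) for i in range(1,n) if s[i][4]>=lo]
E
python3 - <<'E'
from h import *
for n in("top","scene"):
    c=ctrl.capture(n); save(c,n+"0.png",s=1.5); print(n,c["origin"],red(c,8))
print(ctrl.sense(),ctrl.grip_depth)
E
```

```text
top [0.44555963 0.10302134 1.37691062] [([103, 31, 29, 30, 600], [116.4, 44.9]), ([170, 106, 19, 7, 103], [180.0, 108.4]), ([404, 143, 6, 3, 15], [406.3, 144.0]), ([220, 171, 5, 6, 26], [222.1, 173.3]), ([418, 185, 34, 15, 286], [433.9, 192.1])]
scene [0.04570134 0.76942045 0.77712767] [([124, 10, 5, 2, 8], [126.2, 10.5]), ([312, 14, 6, 9, 22], [314.1, 17.5]), ([381, 90, 25, 7, 65], [395.0, 92.4]), ([58, 124, 19, 40, 409], [66.6, 145.7]), ([351, 125, 12, 18, 128], [356.2, 133.7]), ([199, 146, 9, 2, 12], [203.2, 146.6]), ([238, 202, 7, 10, 47], [241.0, 205.9]), ([146, 205, 25, 24, 397], [158.3, 216.3]), ([310, 287, 12, 15, 32], [316.1, 293.5]), ([189, 333, 26, 26, 207], [201.7, 345.1]), ([53, 369, 29, 15, 107], [65.6, 378.0])]
{'t': 0.1, 'qpos': array([-1.20848130e+00,  3.07504467e-01,  1.50750590e+00, -2.15915911e-06,
        1.32841521e+00, -7.34938355e-02]), 'qd': array([-0.0011594 , -0.00123658, -0.00162713,  0.00122939,  0.00097764,
        0.00104833]), 'effort': array([-1.44539536e-04, -4.58529067e+01, -2.52607495e+01,  3.40395036e-05,
        5.58056025e-03,  1.69218487e-05]), 'ee_pos': array([ 0.2424961 , -0.52069119,  0.23048347]), 'tool_rot': array([-2.64822738e+00,  1.68808051e+00,  2.30881902e-03]), 'contact_force': array([-0.40302972, -0.0216878 , -0.54145827]), 'torque': array([0.0441254 , 0.02018568, 0.01000791]), 'opening': 1.0016936091778788} 0.0187
```

View pics/top0.png

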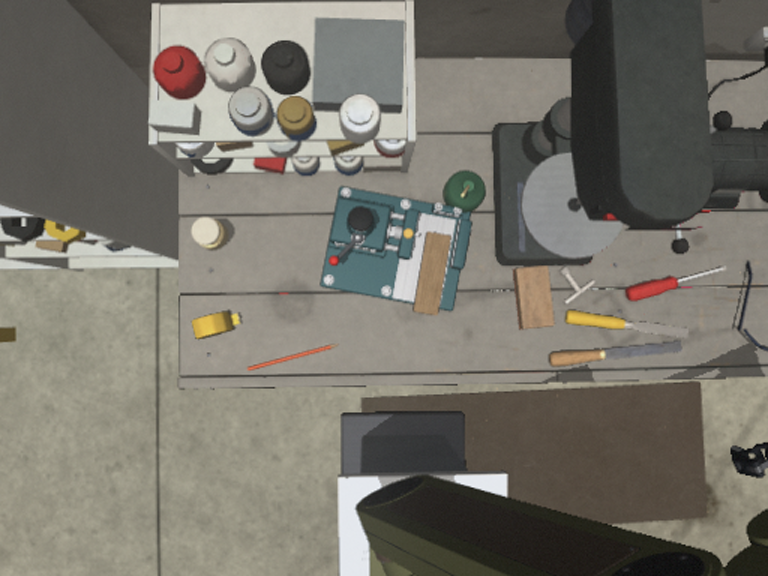

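View pics/scene0.png

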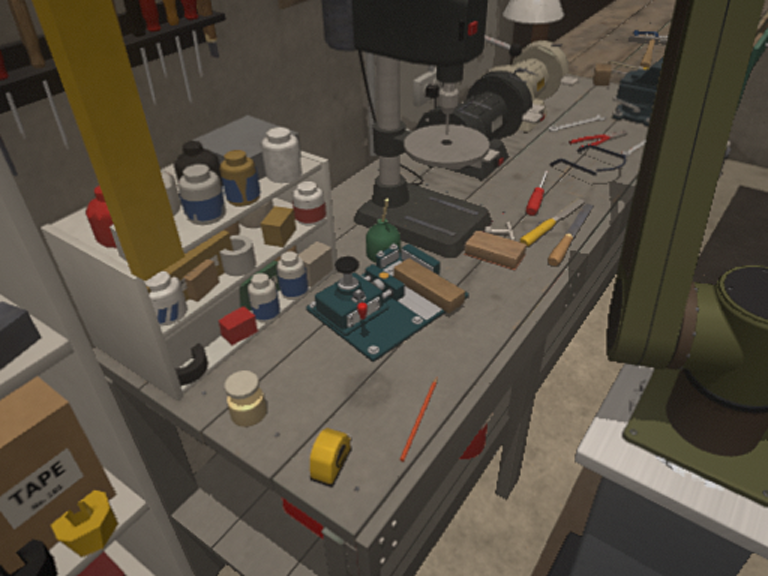

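Top view (1.5x): vice around (395,250), plunger at (360,220), red knob (335,260), white bed strip, offcut (432,275), brass-collared pin near (408,233). Zooming in on the vice.

```bash
python3 - <<'E'
from h import *
c=ctrl.capture("top"); save(c,"top1.png",(205,110,325,215),6)
for uv,z in [((358/1.5,220/1.5),.12),((222.1,173.3),.09),((448/1.5,310/1.5),.012),((320/1.5,287/1.5),.012),((343/1.5,186/1.5),.012)]: print(onz(c,uv,z))
E
```

```text
Traceback (most recent call last):
  File "h.py", line 12, in onz
    o,d=ray(c,uv); return o+d*(z-o[2])/d[2]
        ~~~^^^^^^
  File "h.py", line 10, in ray
    return np.array(c["origin"],float),np.array(c["rotation"],float).reshape(3,3)@np.r_[p,1]
                                       ~~~~~~~~~~~~~~~~~~~~~~~~~~~~~~~~~~~~~^^^^^
ValueError: cannot reshape array of size 3 into shape (3,3)
```

View pics/top1.png

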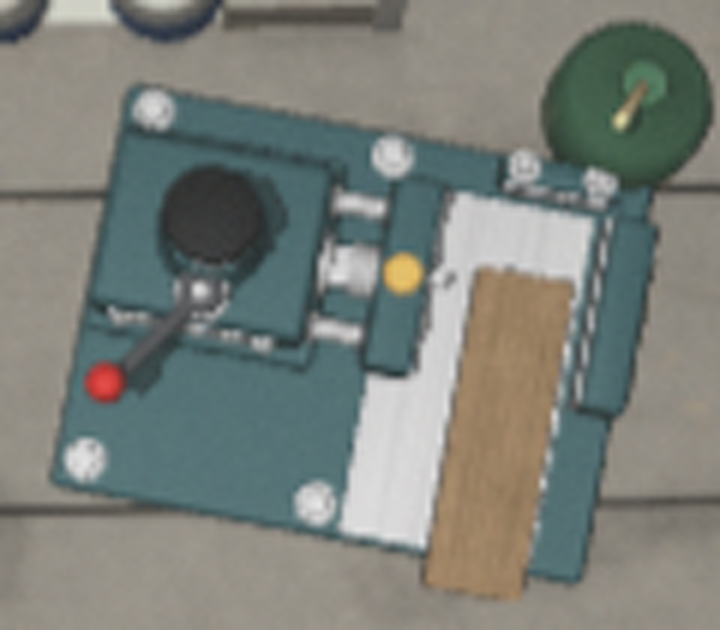

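```bash
sed -i 's/np.array(c\["rotation"\],float).reshape(3,3)/RR(c)/; ' h.py; cat >> h.py <<'E'
def RR(c):
    r=np.array(c["rotation"],float)
    return r if r.size==9 else cv2.Rodrigues(r)[0]
E
python3 - <<'E'
from h import *
from scipy.optimize import least_squares
c=ctrl.capture("top")
F=lambda u,v:(205+(u-2.5)/6,110+(v-2.5)/6)
L=[((128,135),67,157,57),((337,168),67,55,57),((302,345),-17,55,57),((92,302),-17,157,57),((212,215),25,105,125.5)]
W=np.array([onz(c,F(*a),z/1e3)[:2] for a,_,_,z in L]); V=np.array([[x,y] for _,x,y,_ in L])/1e3
T=lambda p,v:np.c_[p[0]+np.cos(p[2])*v[:,0]-np.sin(p[2])*v[:,1],p[1]+np.sin(p[2])*v[:,0]+np.cos(p[2])*v[:,1]]
r=least_squares(lambda p:(T(p,V)-W).ravel(),[.4,.1,-.15]); print(r.x,(r.fun*1e3).round(1))
p=r.x
def tv(uv,z):
    w=onz(c,F(*uv),z)[:2]-p[:2]; a=p[2]; return (np.array([w[0]*np.cos(a)+w[1]*np.sin(a),-w[0]*np.sin(a)+w[1]*np.cos(a)])*1e3).round(1)
print("plate near",tv((52,485),.012),tv((580,580),.012))
print("knob",tv((105,382),.095),"hinge",tv((203,290),.07))
print("offcut",[tv(q,.042) for q in((475,268),(573,280),(522,600),(425,585))])
print("jaw",[tv(q,.046) for q in((400,180),(443,185),(408,375),(367,368))],"pin",tv((403,273),.0485))
print("fix",[tv(q,.046) for q in((615,220),(580,408))], "bottle", onz(c,F(625,100),.05))
for q in [(-.0755-.04,-.05),(-.0749,-.05),(.025,.105),(-.003,.105)]: print(q,T(p,np.array([q])))
E
```

```text
[ 0.5705015   0.01124367 -0.2021698 ] [ 4.   2.8 -0.1 -1.8 -1.3 -2.2 -1.8  2.5 -0.8 -1.4]
plate near [-98.5 159.9] [-96.1 -91.5]
knob [-52.1 139.9] hinge [ -1.3 105.9]
offcut [array([ 35.4, -14.5]), array([ 38.5, -60. ]), array([-111. ,  -63.5]), array([-112.5,  -18.5])]
jaw [array([68.4, 27.2]), array([69.9,  7.3]), array([-19.5,   7. ]), array([-19.9,  26.1])] pin [26. 18.]
fix [array([ 69. , -73.8]), array([-19.6, -73.4])] bottle [ 0.67853335 -0.08036844  0.05      ]
(-0.11549999999999999, -0.05) [[ 0.4473141  -0.01454612]]
(-0.0749, -0.05) [[ 0.48708721 -0.02269841]]
(0.025, 0.105) [[0.61607585 0.10908527]]
(-0.003, 0.105) [[0.58864612 0.11470754]]
```

Request:
play_rows(commands=".016 .025 0 0 0 -.049;.016 .025 0 0 0 -.049;.016 .025 0 0 0 -.049;.016 .025 0 0 0 -.049;.016 .025 0 0 0 -.049;.016 .025 0 0 0 -.049;.016 .025 0 0 0 -.049;.016 .025 0 0 0 -.049;.016 .025 0 0 0 -.049;.016 .025 0 0 0 -.049;.016 .025 0 0 0 -.049;.016 .025 0 0 0 -.049;.016 .025 0 0 0 -.049;-.005 .028 0 0 0 0;-.005 .028 0 0 0 0;-.005 .028 0 0 0 0;-.005 .028 0 0 0 0;-.005 .028 0 0 0 0;-.005 .028 0 0 0 0;-.005 .028 0 0 0 0", gripper=0.02)

```text
t: 2.2
ee_pos: [0.4152, 0.0008, 0.2313]
tool_rot: [-1.987, 2.434, 0.0]
contact_force: [-0.6, 0.1, 0.0]
opening: 0.234
```

```bash
python3 - <<'E'
from h import *
c=ctrl.capture("wrist"); save(c,"w0.png",s=1.5); print(c["origin"])
p=np.array([.5705,.01124,-.2022])
def w(x,y,z): return [p[0]+np.cos(p[2])*x-np.sin(p[2])*y,p[1]+np.sin(p[2])*x+np.cos(p[2])*y,z]
P=[w(-.1,.16,.012),w(-.1,-.092,.012),w(-.112,-.018,.042),w(-.112,-.063,.042),w(-.019,-.0725,.046),w(-.052,.14,.095)]
print((proj(c,P)*1.5).round())
E
```

```text
[ 0.48271279 -0.01211552  0.3737512 ]
[[155. 190.]
 [440. 189.]
 [354. 206.]
 [409. 206.]
 [425.  81.]
 [107. 123.]]
```

View pics/w0.png

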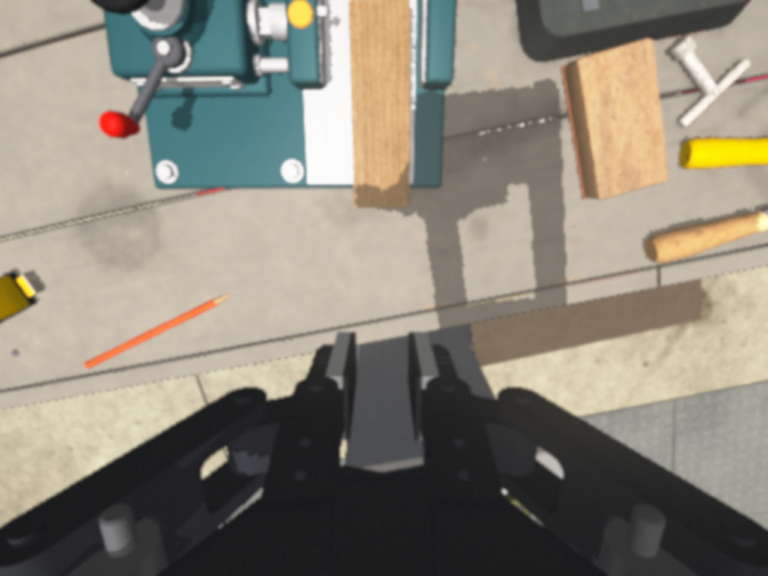

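Projected vice points match the wrist view to ~2 px (bed edge row 190, offcut near end row 207, columns 355–410). Descending and pushing.

Request:
play_rows(commands="0 0 -.021 0 0 0;0 0 -.021 0 0 0;0 0 -.021 0 0 0;0 0 -.021 0 0 0;0 0 -.021 0 0 0;0 0 -.021 0 0 0;0 0 -.021 0 0 0;0 0 -.021 0 0 0;0 0 -.021 0 0 0;0 0 -.018 0 0 0;.0098 -.002 0 0 0 0;.0098 -.002 0 0 0 0;.0049 -.001 0 0 0 0;.0049 -.001 0 0 0 0;.0049 -.001 0 0 0 0;.0049 -.001 0 0 0 0;.0049 -.001 0 0 0 0;.0049 -.001 0 0 0 0;.0049 -.001 0 0 0 0")

```text
t: 4.15
ee_pos: [0.4699, -0.0113, 0.0244]
tool_rot: [1.987, -2.433, -0.0]
contact_force: [-2.5, 0.3, 2.2]
opening: 0.235
```

Request:
play_rows(commands=".002 -.0004 0 0 0 0;.002 -.0004 0 0 0 0;.002 -.0004 0 0 0 0;0 0 0 0 0 0")

```text
t: 4.55
ee_pos: [0.4762, -0.0126, 0.0243]
tool_rot: [-1.987, 2.433, -0.001]
contact_force: [-0.9, 1.6, -0.0]
opening: 0.234
```

Request:
play_rows(commands=".001 -.0002 0 0 0 0;.001 -.0002 0 0 0 0;0 0 0 0 0 0")

```text
t: 4.85
ee_pos: [0.4781, -0.0129, 0.0243]
tool_rot: [-1.987, 2.433, -0.001]
contact_force: [-0.5, -0.0, -0.7]
opening: 0.233
```

Request:
play_rows(commands=".001 -.0002 0 0 0 0;.001 -.0002 0 0 0 0;0 0 0 0 0 0")

```text
t: 5.15
ee_pos: [0.4793, -0.0132, 0.0243]
tool_rot: [1.987, -2.433, -0.001]
contact_force: [-2.5, 0.3, 2.2]
opening: 0.236
```

Request:
play_rows(commands=".001 -.0002 0 0 0 0;.001 -.0002 0 0 0 0")

```text
t: 5.35
ee_pos: [0.4793, -0.0133, 0.0241]
tool_rot: [1.985, -2.431, -0.005]
contact_force: [-6.6, 2.0, 5.2]
opening: 0.229
```

Request:
play_rows(commands=".001 -.0002 0 0 0 0;.001 -.0002 0 0 0 0")

```text
t: 5.55
ee_pos: [0.4792, -0.0133, 0.0239]
tool_rot: [1.984, -2.429, -0.009]
contact_force: [-10.4, 3.4, 8.0]
opening: 0.235
```

```bash
python3 - <<'E'
from h import *
c=ctrl.capture("top"); save(c,"top2.png",(205,110,325,215),6)
for i in range(3): print(ctrl.sense()["contact_force"])
E
```

```text
[-8.68972797  2.84143437  7.06292632]
[-8.68972797  2.84143437  7.06292632]
[-8.68972797  2.84143437  7.06292632]
```

View pics/top2.png

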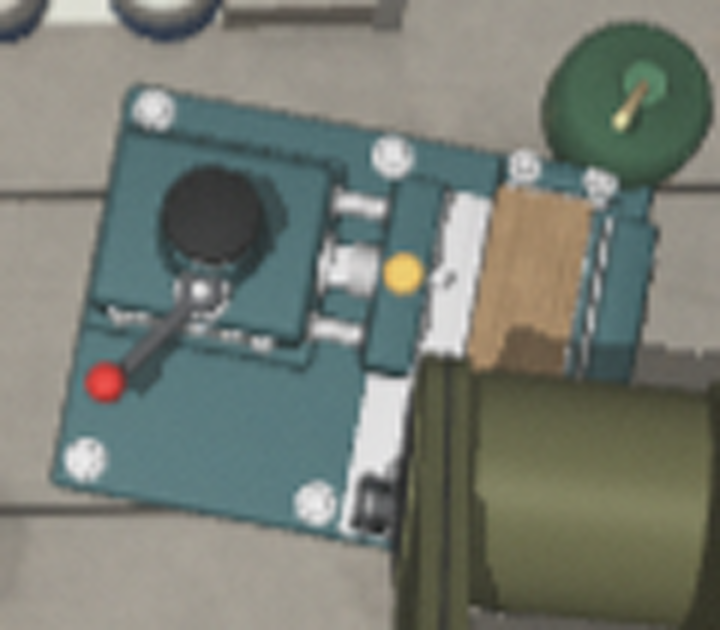

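Offcut far end now sits at the stop (image (545,190), no bed gap), with the TCP stalled and force rising. Backing off, lifting, and moving to the left of the knob.

Request:
play_rows(commands="-.0098 .002 0 0 0 0;-.0098 .002 0 0 0 0;-.0098 .002 0 0 0 0;-.0098 .002 0 0 0 0;0 0 .026 0 0 0;0 0 .026 0 0 0;0 0 .026 0 0 0;0 0 .026 0 0 0;0 0 .026 0 0 0;.0134 .0259 0 0 0 0;.0134 .0259 0 0 0 0;.0134 .0259 0 0 0 0;.0134 .0259 0 0 0 0;.0134 .0259 0 0 0 0;.0134 .0259 0 0 0 0;.0134 .0259 0 0 0 0;.0134 .0259 0 0 0 0;0 0 0 0 0 0", gripper=0)

```text
t: 7.4
ee_pos: [0.5535, 0.2043, 0.1543]
tool_rot: [-1.988, 2.428, -0.001]
contact_force: [0.3, -0.9, -0.5]
opening: 0.0
```

```bash
python3 - <<'E'
from h import *
c=ctrl.capture("wrist"); save(c,"w1.png",s=1.3); print(ctrl.sense()["ee_pos"])
p=np.array([.5705,.01124,-.2022])
def w(x,y,z): return [p[0]+np.cos(p[2])*x-np.sin(p[2])*y,p[1]+np.sin(p[2])*x+np.cos(p[2])*y,z]
print((proj(c,[w(-.075,-.03,.042),w(.075,-.03,.042),w(-.052,.14,.095)])*1.3).round())
E
```

```text
[0.55196269 0.2024751  0.15399923]
[[607. 265.]
 [650.  55.]
 [408. 257.]]
```

View pics/w1.png

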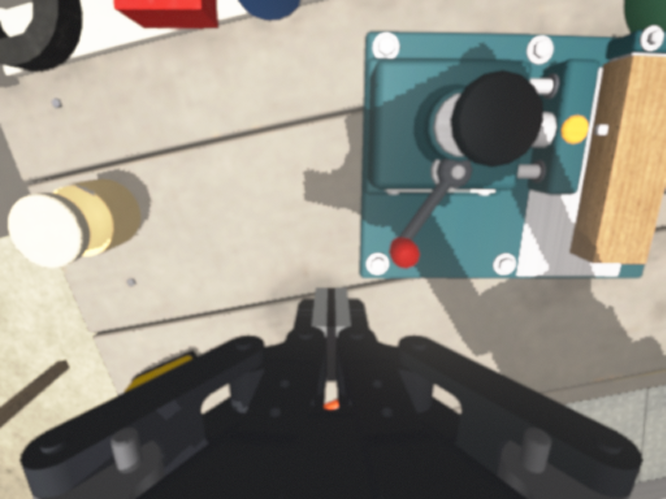

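Knob at (405,252), predicted (408,257): good. Fingers are shut and left of it. Lowering and swinging.

Request:
play_rows(commands="0 0 -.0193 0 0 0;0 0 -.0193 0 0 0;0 0 -.0193 0 0 0;0 0 -.0193 0 0 0;-.0014 -.0069 0 0 0 0;-.0014 -.0069 0 0 0 0;-.0014 -.0069 0 0 0 0;-.0014 -.0069 0 0 0 0;-.0014 -.0069 0 0 0 0;-.0014 -.0069 0 0 0 0;-.0014 -.0069 0 0 0 0;-.0014 -.0069 0 0 0 0;-.0014 -.0069 0 0 0 0;-.0014 -.0069 0 0 0 0;-.0014 -.0069 0 0 0 0;-.0014 -.0069 0 0 0 0")

```text
t: 9.05
ee_pos: [0.5365, 0.118, 0.0775]
tool_rot: [-1.985, 2.431, -0.003]
contact_force: [2.7, 2.4, 1.2]
opening: 0.0
```

Request:
play_rows(commands="-.0004 -.002 0 0 0 0;-.0004 -.002 0 0 0 0;-.0004 -.002 0 0 0 0")

```text
t: 9.35
ee_pos: [0.5346, 0.1125, 0.0774]
tool_rot: [-1.986, 2.432, -0.001]
contact_force: [3.5, 2.7, 1.4]
opening: 0.001
```

Request:
play_rows(commands="-.0004 -.002 0 0 0 0;-.0004 -.002 0 0 0 0;0 0 0 0 0 0")

```text
t: 9.65
ee_pos: [0.5335, 0.1095, 0.0773]
tool_rot: [-1.985, 2.432, 0.001]
contact_force: [4.8, 6.0, 0.1]
opening: 0.001
```

Request:
play_rows(commands="-.0004 -.002 0 0 0 0;-.0004 -.002 0 0 0 0;0 0 0 0 0 0")

```text
t: 9.95
ee_pos: [0.5337, 0.1087, 0.0775]
tool_rot: [-1.98, 2.429, 0.006]
contact_force: [5.0, 17.3, -0.6]
opening: -0.004
```

Request:
play_rows(commands="-.0004 -.002 0 0 0 0;-.0004 -.002 0 0 0 0;0 0 0 0 0 0")

```text
t: 10.25
ee_pos: [0.5338, 0.1082, 0.0776]
tool_rot: [-1.975, 2.427, 0.011]
contact_force: [7.0, 27.9, -3.6]
opening: 0.001
```

Request:
play_rows(commands=".0014 .0069 0 0 0 0;.0014 .0069 0 0 0 0;.0014 .0069 0 0 0 0;.0014 .0069 0 0 0 0;0 0 .026 0 0 0;0 0 .026 0 0 0;0 0 .026 0 0 0;0 0 .026 0 0 0;0 0 0 0 0 0")

```text
t: 11.15
ee_pos: [0.5389, 0.128, 0.1846]
tool_rot: [-1.983, 2.43, -0.006]
contact_force: [0.8, 0.8, -0.8]
opening: -0.007
```

```bash
python3 - <<'E'
from h import *
p=np.array([.5705,.01124,-.2022])
def w(x,y,z): return [p[0]+np.cos(p[2])*x-np.sin(p[2])*y,p[1]+np.sin(p[2])*x+np.cos(p[2])*y,z]
def inv(q): a=p[2];d=q[:2]-p[:2]; return [d[0]*np.cos(a)+d[1]*np.sin(a),-d[0]*np.sin(a)+d[1]*np.cos(a)]
for n in("top","wrist"):
    c=ctrl.capture(n)
    for s,ce in red(c,8):
        v=np.array(inv(onz(c,ce,.09)))*1e3
        if abs(v[0]+45)<40 and abs(v[1]-90)<60: print(n,s,ce,v.round(1),"lever",np.arctan2(v[1]-105,v[0]+3)%(2*np.pi)-2.44)
save(c,"w2.png",s=1.3); print(ctrl.sense()["ee_pos"],w(.025,.105,.1255))
print((proj(c,[w(.025,.105,.1255)])*1.3).round())
E
```

```text
wrist [290, 172, 18, 18, 252] [298.3, 180.8] [-46.9  69. ] lever 1.388268412559532
[0.53656468 0.12765212 0.18126167] [np.float64(0.6160773027961282), np.float64(0.1090802241914339), 0.1255]
[[337. 123.]]
```

View pics/w2.png

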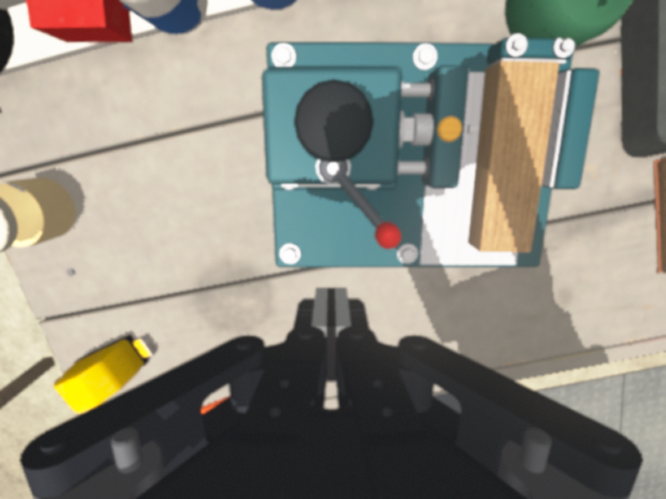

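Lever measures 1.39 rad (locked). Offcut's far end is at the stop and the plunger is at (334,120), as predicted. Moving above the plunger.

Request:
play_rows(commands=".0199 -.0047 0 0 0 0;.0199 -.0047 0 0 0 0;.0199 -.0047 0 0 0 0;.0199 -.0047 0 0 0 0;0 0 -.025 0 0 0;0 0 -.025 0 0 0;0 0 0 0 0 0")

```text
t: 11.95
ee_pos: [0.6127, 0.1084, 0.126]
tool_rot: [1.981, -2.427, -0.009]
contact_force: [-0.8, 0.2, -0.7]
opening: -0.0
```

Request:
play_rows(commands="0 0 -.006 0 0 0;0 0 -.006 0 0 0;0 0 -.006 0 0 0;0 0 -.006 0 0 0;0 0 -.003 0 0 0;0 0 -.002 0 0 0;0 0 0 0 0 0")

```text
t: 12.65
ee_pos: [0.6156, 0.109, 0.1038]
tool_rot: [1.987, -2.433, 0.0]
contact_force: [-3.0, 0.3, 7.5]
opening: 0.003
```

Request:
play_rows(commands="0 0 -.002 0 0 0;0 0 0 0 0 0")

```text
t: 12.85
ee_pos: [0.6156, 0.109, 0.1034]
tool_rot: [-1.987, 2.433, -0.001]
contact_force: [-6.4, -1.2, 16.0]
opening: 0.001
```

```bash
cat > chk.py <<'E'
from h import *
import sys
c=ctrl.capture("wrist"); s=ctrl.sense(); print(s["t"],s["ee_pos"],s["contact_force"])
o=np.array(c["origin"])
p=np.array([.5705,.01124,-.2022])
def w(x,y,z): return [p[0]+np.cos(p[2])*x-np.sin(p[2])*y,p[1]+np.sin(p[2])*x+np.cos(p[2])*y,z]
u,v=(proj(c,[w(.025,.009,.045)])[0]).astype(int); print(u,v)
if len(sys.argv)>1: save(c,sys.argv[1],s=1.5)
t=ctrl.capture("top"); 
if len(sys.argv)>1: save(t,"t"+sys.argv[1],(205,110,325,215),6)
for n,k in(("w",c),("t",t)): print(n,[(a[:2],a[4],b) for a,b in red(k,3)][:20])
E
python3 chk.py a.png
```

```text
12.9 [0.61565846 0.10896627 0.10346731] [-7.34641387 -1.3453877  15.14053312]
376 201
w [([0, 79], 819, [18.6, 99.7])]
t [([103, 31], 586, [116.2, 44.9]), ([170, 106], 103, [179.9, 108.3]), ([468, 140], 7, [470.7, 140.1]), ([404, 142], 17, [406.2, 143.8]), ([247, 174], 26, [249.1, 176.7]), ([418, 185], 285, [433.8, 192.1])]
```

View pics/a.png

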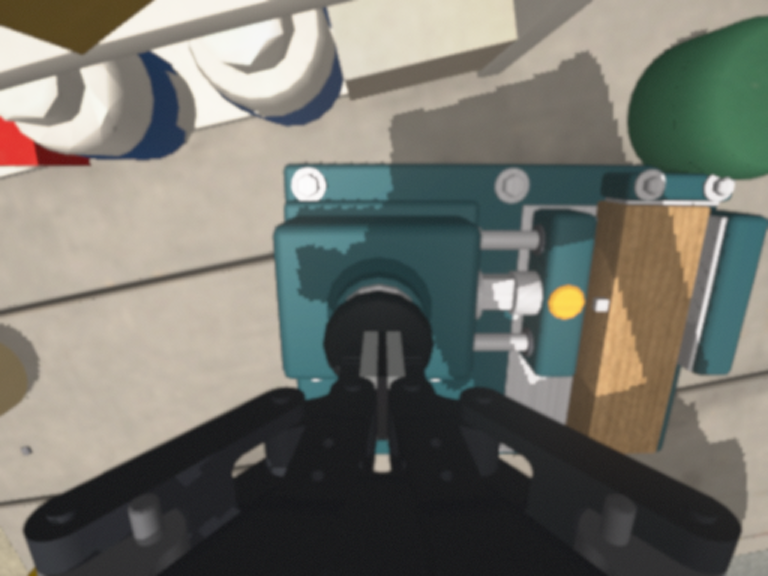

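The plunger is fully down under the fingertip (at (378,340)), the offcut is up to the stop, and the brass collar is at (567,302). Pumping on: three full strokes.

Request:
play_rows(commands="0 0 .006 0 0 0;0 0 .006 0 0 0;0 0 .006 0 0 0;0 0 .006 0 0 0;0 0 .006 0 0 0;0 0 0 0 0 0;0 0 0 0 0 0;0 0 -.006 0 0 0;0 0 -.006 0 0 0;0 0 -.006 0 0 0;0 0 -.006 0 0 0;0 0 -.006 0 0 0;0 0 0 0 0 0;0 0 0 0 0 0")

```text
t: 14.35
ee_pos: [0.6173, 0.1093, 0.1034]
tool_rot: [-1.985, 2.431, -0.003]
contact_force: [-4.6, -0.8, 22.3]
opening: 0.0
```

```bash
python3 chk.py b.png
```

```text
14.4 [0.61726725 0.10924298 0.10336918] [-5.12791347 -0.84827726 22.75593508]
377 203
w [([0, 80], 824, [18.2, 101.5])]
t [([103, 31], 582, [116.3, 44.8]), ([170, 106], 101, [180.0, 108.3]), ([468, 140], 7, [470.7, 140.1]), ([404, 142], 18, [406.2, 143.9]), ([247, 174], 27, [249.2, 176.7]), ([418, 185], 284, [433.8, 192.1])]
```

View pics/b.png

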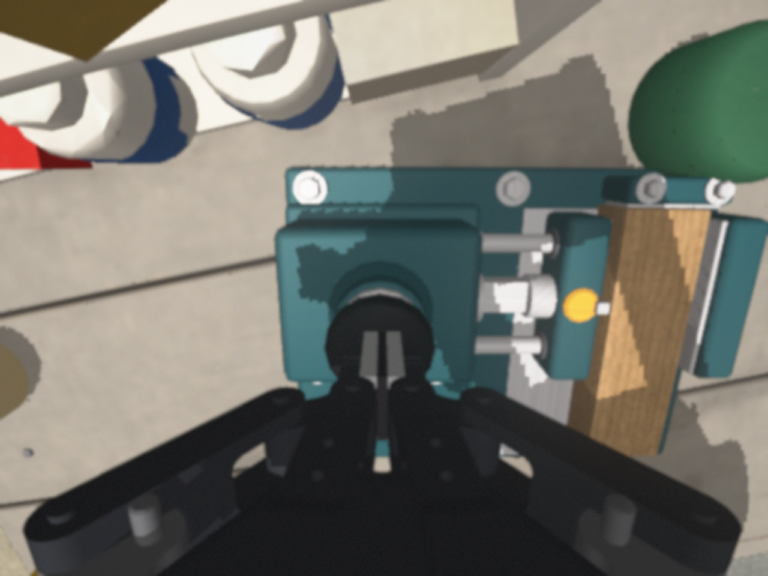

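Jaw collar moved from (567,302) to (581,305); plunger is at the bottom. Continuing, tracking collar and pin numerically.

```bash
cat > pin.py <<'E'
from h import *
import sys
s=ctrl.sense(); print(s["t"],s["ee_pos"].round(4),s["contact_force"].round(1))
p=np.array([.5705,.01124,-.2022])
def w(x,y,z): return [p[0]+np.cos(p[2])*x-np.sin(p[2])*y,p[1]+np.sin(p[2])*x+np.cos(p[2])*y,z]
for n in("wrist","scene","top"):
    c=ctrl.capture(n); g=proj(c,[w(.025,y,.05) for y in(.02,-.03)]); 
    x0,y0=(g.min(0)-12).astype(int); x1,y1=(g.max(0)+12).astype(int); x0=max(x0,0);y0=max(y0,0)
    h=cv2.cvtColor(c["image"],cv2.COLOR_RGB2HSV)[y0:y1,x0:x1].astype(int)
    for nm,m in(("brass",(h[...,0]>16)&(h[...,0]<28)&(h[...,1]>140)&(h[...,2]>120)),("red",((h[...,0]<6)|(h[...,0]>172))&(h[...,1]>140)&(h[...,2]>70))):
        q=np.argwhere(m); print(n,nm,len(q),(q.mean(0)[::-1]+[x0,y0]).round(1) if len(q) else "")
    if len(sys.argv)>1 and n!="top": save(c,n+sys.argv[1],(x0,y0,x1,y1),8)
E
python3 pin.py
```

```text
14.45 [0.6173 0.1092 0.1034] [-4.4 -1.7 22.1]
wrist brass 369 [386.4 203. ]
wrist red 0 
scene brass 18 [259.6 180.6]
scene red 29 [260.4 191.1]
top brass 0 
top red 0
```

Request:
play_rows(commands="0 0 .006 0 0 0;0 0 .006 0 0 0;0 0 .006 0 0 0;0 0 .006 0 0 0;0 0 .006 0 0 0;0 0 0 0 0 0;0 0 0 0 0 0;0 0 -.006 0 0 0;0 0 -.006 0 0 0;0 0 -.006 0 0 0;0 0 -.006 0 0 0;0 0 -.006 0 0 0;0 0 0 0 0 0;0 0 0 0 0 0")

```text
t: 16.0
ee_pos: [0.6167, 0.1092, 0.1034]
tool_rot: [-1.986, 2.432, -0.002]
contact_force: [-5.0, -0.5, 22.4]
opening: -0.0
```

Request:
play_rows(commands="0 0 .006 0 0 0;0 0 .006 0 0 0;0 0 .006 0 0 0;0 0 .006 0 0 0;0 0 .006 0 0 0;0 0 0 0 0 0;0 0 0 0 0 0")

```text
t: 16.7
ee_pos: [0.6158, 0.109, 0.1296]
tool_rot: [1.986, -2.432, -0.001]
contact_force: [0.6, 0.4, -0.2]
opening: 0.003
```

```bash
python3 pin.py
```

```text
16.7 [0.6158 0.109  0.1296] [ 0.6  0.4 -0.2]
wrist brass 228 [376.9 190.8]
wrist red 0 
scene brass 12 [261.2 180.7]
scene red 28 [260.3 191.1]
top brass 0 
top red 0
```

Request:
play_rows(commands="0 0 -.006 0 0 0;0 0 -.006 0 0 0;0 0 -.006 0 0 0;0 0 -.006 0 0 0;0 0 -.006 0 0 0;0 0 0 0 0 0;0 0 0 0 0 0")

```text
t: 17.55
ee_pos: [0.6171, 0.1092, 0.1034]
tool_rot: [-1.986, 2.431, -0.003]
contact_force: [-5.1, 0.2, 21.1]
opening: -0.001
```

Request:
play_rows(commands="0 0 .006 0 0 0;0 0 .006 0 0 0;0 0 .006 0 0 0;0 0 .006 0 0 0;0 0 .006 0 0 0;0 0 0 0 0 0;0 0 0 0 0 0")

```text
t: 18.25
ee_pos: [0.6158, 0.1091, 0.1296]
tool_rot: [1.986, -2.432, -0.001]
contact_force: [0.5, -0.9, 0.5]
opening: 0.003
```

```bash
python3 pin.py
```

```text
18.25 [0.6158 0.1091 0.1296] [ 0.5 -0.9  0.5]
wrist brass 257 [384.5 191.1]
wrist red 0 
scene brass 13 [262.9 179.2]
scene red 28 [260.3 191.1]
top brass 0 
top red 0
```

Request:
play_rows(commands="0 0 -.006 0 0 0;0 0 -.006 0 0 0;0 0 -.006 0 0 0;0 0 -.006 0 0 0;0 0 -.006 0 0 0;0 0 0 0 0 0;0 0 0 0 0 0")

```text
t: 19.1
ee_pos: [0.6171, 0.1092, 0.1034]
tool_rot: [-1.986, 2.431, -0.003]
contact_force: [-5.1, -0.7, 22.1]
opening: -0.003
```

Request:
play_rows(commands="0 0 .006 0 0 0;0 0 .006 0 0 0;0 0 .006 0 0 0;0 0 .006 0 0 0;0 0 .006 0 0 0;0 0 0 0 0 0;0 0 0 0 0 0")

```text
t: 19.8
ee_pos: [0.6158, 0.1091, 0.1296]
tool_rot: [1.986, -2.432, -0.001]
contact_force: [-0.0, 0.3, 0.3]
opening: 0.003
```

```bash
python3 pin.py c.png
```

```text
19.8 [0.6158 0.1091 0.1296] [-0.   0.3  0.3]
wrist brass 195 [387.6 191. ]
wrist red 59 [388.8 192.2]
scene brass 5 [263.8 179.8]
scene red 31 [260.6 189.8]
top brass 7 [282.9 158.4]
top red 6 [282.5 157. ]
```

View pics/wristc.png

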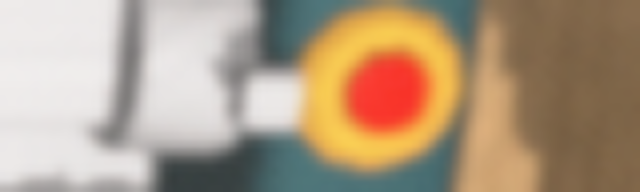

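Five presses in, the red pin top shows inside the collar (crop (388,90)) and has started to rise. Press again.

Request:
play_rows(commands="0 0 -.006 0 0 0;0 0 -.006 0 0 0;0 0 -.006 0 0 0;0 0 -.006 0 0 0;0 0 -.006 0 0 0;0 0 0 0 0 0;0 0 0 0 0 0")

```text
t: 20.65
ee_pos: [0.6172, 0.1092, 0.1034]
tool_rot: [-1.986, 2.431, -0.003]
contact_force: [-4.9, 0.7, 19.8]
opening: -0.0
```

Request:
play_rows(commands="0 0 .006 0 0 0;0 0 .006 0 0 0;0 0 .006 0 0 0;0 0 .006 0 0 0;0 0 .006 0 0 0;0 0 0 0 0 0;0 0 0 0 0 0")

```text
t: 21.35
ee_pos: [0.6157, 0.1091, 0.1296]
tool_rot: [1.986, -2.432, -0.001]
contact_force: [-0.8, -1.3, 0.6]
opening: -0.0
```

```bash
python3 pin.py d.png
```

```text
21.35 [0.6157 0.1091 0.1296] [-0.8 -1.3  0.6]
wrist brass 153 [385.8 189.8]
wrist red 122 [392.5 194.3]
scene brass 6 [263.3 179.5]
scene red 38 [261.  187.2]
top brass 7 [282.9 158.1]
top red 7 [282.7 157. ]
```

View pics/wristd.png

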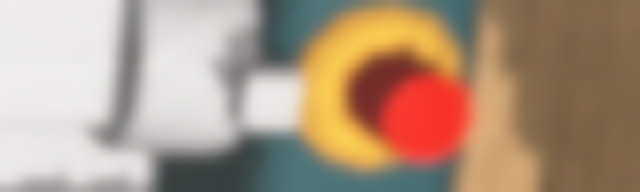

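The pin now stands well clear (bright top at crop (427,118), its shaft behind). One more harmless press, to see whether it changes.

Request:
play_rows(commands="0 0 -.006 0 0 0;0 0 -.006 0 0 0;0 0 -.006 0 0 0;0 0 -.006 0 0 0;0 0 -.006 0 0 0;0 0 0 0 0 0;0 0 0 0 0 0")

```text
t: 22.2
ee_pos: [0.6186, 0.1094, 0.1034]
tool_rot: [-1.984, 2.429, -0.005]
contact_force: [-2.3, 0.1, 18.0]
opening: -0.001
```

Request:
play_rows(commands="0 0 .006 0 0 0;0 0 .006 0 0 0;0 0 .006 0 0 0;0 0 .006 0 0 0;0 0 .006 0 0 0;0 0 0 0 0 0;0 0 0 0 0 0")

```text
t: 22.9
ee_pos: [0.6155, 0.109, 0.1295]
tool_rot: [1.986, -2.432, -0.002]
contact_force: [0.1, 0.2, 0.1]
opening: 0.004
```

```bash
cat > bright.py <<'E'
from h import *
c=ctrl.capture("wrist"); h=cv2.cvtColor(c["image"],cv2.COLOR_RGB2HSV).astype(int)
m=((h[...,0]<6)|(h[...,0]>172))&(h[...,1]>140)&(h[...,2]>200); m[:150]=0; m[240:]=0
q=np.argwhere(m); q=q[q[:,1]>360]; uv=q.mean(0)[::-1]; print(len(q),uv)
p=np.array([.5705,.01124,-.2022]);a=p[2]
for z in(.0485,.055,.0585):
    d=(onz(c,uv,z)[:2]-p[:2]); print(z,((d[0]*np.cos(a)+d[1]*np.sin(a))*1e3).round(1),((-d[0]*np.sin(a)+d[1]*np.cos(a))*1e3).round(1))
E
python3 pin.py e.png; python3 bright.py
```

```text
22.9 [0.6155 0.109  0.1295] [0.1 0.2 0.1]
wrist brass 151 [385.8 189.3]
wrist red 123 [392.3 193.9]
scene brass 6 [263.3 179.5]
scene red 38 [261.  187.2]
top brass 6 [283.3 158.5]
top red 7 [282.7 157. ]
89 [394.         195.15730337]
0.0485 22.9 -16.8
0.055 24.9 -13.2
0.0585 26.0 -11.3
```

The extra press changed nothing, and the sight line puts the pin top at about 58 mm, so it is fully out. Retreating for a final check.

Request:
play_rows(commands="0 0 .025 0 0 0;0 0 .025 0 0 0;-.02 .005 .02 0 0 0;-.02 .005 .02 0 0 0;-.02 .005 .01 0 0 0;-.02 .005 0 0 0 0;0 0 0 0 0 0;0 0 0 0 0 0;0 0 0 0 0 0")

```text
t: 24.0
ee_pos: [0.5373, 0.129, 0.2299]
tool_rot: [-1.987, 2.433, -0.001]
contact_force: [-0.7, -0.3, -0.5]
opening: -0.0
```

```bash
python3 - <<'E'
from h import *
p=np.array([.5705,.01124,-.2022]);a=p[2]
c=ctrl.capture("wrist"); save(c,"fin.png",s=1.5)
for s,ce in red(c,15):
    d=onz(c,ce,.09)[:2]-p[:2]; v=np.array([d[0]*np.cos(a)+d[1]*np.sin(a),-d[0]*np.sin(a)+d[1]*np.cos(a)])*1e3
    print(s,ce,v.round(1),np.arctan2(v[1]-105,v[0]+3)%(2*np.pi)-2.44)
def w(x,y,z): return [p[0]+np.cos(a)*x-np.sin(a)*y,p[1]+np.sin(a)*x+np.cos(a)*y,z]
print((proj(c,[w(.075,-.03,.042),w(.075,-.0725,.042),w(-.075,-.0275,.042),w(-.075,-.0725,.042)])*1.5).round())
E
```

```text
[54, 0, 68, 41, 2303] [87.2, 20.1] [ 97.6 268.1] -1.4219279195272616
[357, 96, 10, 8, 62] [361.7, 99.7] [24.3  1.6] 2.53085825936877
[286, 163, 14, 14, 166] [292.3, 169.3] [-47.2  69. ] 1.385404350214476
[[566.  83.]
 [621.  84.]
 [543. 274.]
 [595. 274.]]
```

View pics/fin.png

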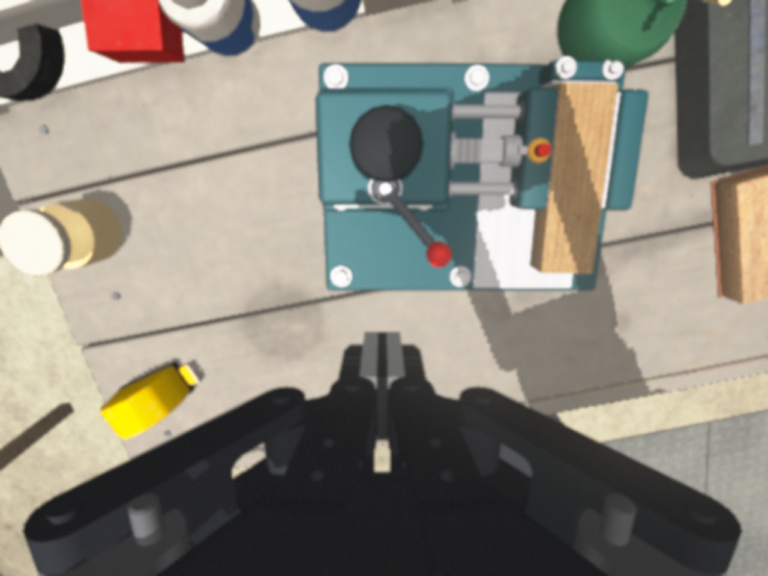

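The offcut spans rows 83–273, where contact with the stop predicts 83–274. The jaw bears on it, the pin is out at (543,150), the lever is at 1.39 rad, and the bystanders are undisturbed. Handing in.

```bash
python3 -c "
from bench import ctrl
print(ctrl.close_job())"
```

```text
the job is handed in; nothing more can be done
None
```

The oak offcut is clamped against the end stop, and I handed the job in at about 24 s of the 72 s allowed.

I pushed the offcut with the fingertips until it stalled on the stop. Then I swung the lever over to its end and made seven full presses of the plunger, letting it come right up each time. The red pin began to show after the fifth press and stood out after the sixth. The seventh changed nothing, so I took the pump to be hard.

Last checks, from the wrist camera with the arm clear and touching nothing:
- **Offcut:** its two ends are within a pixel of where contact with the stop puts them.
- **Lever:** it measures 1.39 rad, against 1.4 for fully locked.
- **Pin:** it stays out with the plunger up, its top roughly 58 mm above the bench. That height comes from a single camera's line of sight, so the firmer evidence is that the seventh press did not move it.
- **Bystanders:** the jar, tape measure and sanding block looked undisturbed. I judged this by eye and did not measure it.

No check failed or disagreed. The highest contact force I read was about 29 N, with the fingertips, pushing the lever against its end.

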